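Bolt the sample carrier's lid shut against its spring catch

TASK

Lock the lid of the white sample carrier. Press the long spring catch bar on its front deck down with one fingertip and, keeping it down the whole way, push the bolt's upright thumb plate towards the catch bar with the other finger until the bolt is fully home in the keeper loop; then let go so that the catch springs up again and locks the bolt. Only press and push, never pick anything up or force the bolt against the raised catch, and leave the things standing round about and on the lid where they are.

Things in the scene. Friction and masses are not known exactly. Their poses are not given: they have to be found in the camera images.
- carrier: White sample carrier, fixed, 240 x 240 mm, 56 mm high, foam tube block under a clear lid. Origin: centre of its underside; x from the front deck (robot side) to the lid, y left along the bolt, z up. Deck: x -120 to -50 mm, top z = 40; lid top z = 56. The lock lies along x = -85, from right to left: bolt guide, thumb plate, catch bar, keeper loop (y 60 to 74, top z = 65).
- catch (a joint): Travel of the catch bar in m: 0 up (rest), 0.008 pressed down to its stop. A spring pushes it up, 2.4 N at rest, 7.2 N fully down. It blocks the bolt as it leaves its open place and again as it comes home, unless pressed more than about 5 mm.
- catch_top (a point): Centre of the top face of the catch bar: flat grey plastic bar with fine black cross ribs, 26 mm (carrier x) by 70 mm (y), at carrier (-85, 5, 76) mm when up, z = 68 when fully down. Press it anywhere along its length; a fingertip may slide along it. It lies between two side rails 43 mm apart over all, y -34 to 47, tops at z = 64, below the pressed bar.
- bolt (a joint): Travel of the bolt in m: 0 fully open (right), 0.026 fully home in the keeper loop (left, carrier +y). About 1.5 N of friction; it stays where it is left. It starts within 1 mm of 0.
- thumb_plate (a point): Top centre of the bolt's upright steel thumb plate, at carrier (-85, -64, 92) mm when open; moves 26 mm along +y going home. The plate is 28 mm wide (x), 12 mm thick (y: faces 6 mm either side of this point). Round bolt under it: 12 mm thick, top at z = 60. To its right (-y) 22 mm of room up to a guide (y -100 to -92, top z = 64, lower than the pressed catch bar).
- coverglass_box: Small orange and white cover-glass box, 50 x 50 x 20 mm, loose on the carrier's lid; origin at the centre of its underside. Bystander: not to be moved.
- bench_timer: White bench timer, 63 x 66 x 30 mm, loose to the right of the carrier; origin at the centre of its underside. Bystander.
- marker_black: Black and white marker pen, 16 x 138 x 12 mm, lying loose in front of the carrier; origin at the centre of its underside. Bystander.
- petri_dish: Clear round dish with lid, 61 mm across, 16 mm high, loose to the left of the carrier; origin at the centre of its underside. Bystander.
- dye_bottle: Small white bottle with blue cap, 36 mm across, 85 mm high, loose further right; origin at the centre of its underside. Bystander.

How it is judged:
By the outcome, as a careful person would: the job done as asked, in the order asked, and still so for the second after the job is handed in, with the robot touching nothing.
It also fails if it takes over 35 s, if anything falls off the work surface, if the arm or the gripper's body presses on something with over 40 N, if the wrist force passes 120 N, or if a joint passes its speed limit or range.

ROBOT

A 6-joint arm with a two-finger parallel gripper is mounted at the origin on a cart in front of the work surface, level with it; the furniture and walls round the work are solid. World frame = base frame: x ahead of the robot, y to its left, z up, the work surface at z = 0. Lengths are in m, angles in rad, forces in N, time in s.
With the tool pointing down it reaches from about 0.3 to 0.85 m from the base axis. Payload 4.2 kg.
Tool frame: the origin (TCP) lies at the very end of the fingers, on their centre line; the grasp point (between the pads) lies behind it (bot.grip_depth is the z of the grasp point in the tool frame, in m); z points along the fingers, y is the direction in which the jaws open and shut (so a half turn about z gives the same grasp; the last joint's range is limited). The gripper opens to 91 mm and grips with 3 to 60 N. Pads are 32 mm wide; open, the fingers measure 118 mm over their backs; the gripper's body (76 mm by 178 mm) begins 60 mm behind the grasp point.
Start: joints at [1.238, 0.32, 1.565, -0, 1.257, -0.02], TCP at [0.177, 0.547, 0.194] pointing down, gripper open.
Joint ranges: [-3.11, 3.11], [-0.84, 2.01], [0.21, 2.61], [-1.34, 4.49], [0.05, 2.63], [-2.56, 2.56]. Speed limits (rad/s): [2.57, 2.57, 3.14, 3.14, 3.14, 3.14].

INTERFACE

Orientations are given as a unit quaternion [x, y, z, w].
In Python, from cell import bot gives the robot as it stands.
- The arm moves only by the shell command python3 -m handwheel 'ROWS'. ROWS is JSON, a list that holds one entry, the list of rows, each a list of 7 numbers: the shift along the world's x, y, z in cm, then the turn, a rotation vector about the world's x, y, z in degrees, then the finger opening in cm, from 0 to 9.12. A call has 1 to 20 rows; each row is the pose to reach, as a shift and turn from the pose measured when the call began; what a row does not reach only later rows make up. A row lasts 1/8 s, in which the tool goes at most 62.5 mm and 10.7 degrees, less where a joint would pass 70% of its speed; a pose out of reach is approached as far as the arm can. A call with a gripper value outside its range is refused whole. The fingers move at their own pace and stop on an object; the grip force is fixed at half the most. Time passes only in rows, so rows that repeat a pose let the fingers close. It gives the time, the measured TCP pose, the force and the opening at its end, in the units of the state.
- bot.state(): the state, without advancing time (a new reading comes with each control period).
- bot.grab_frame(name): name is "side" or "top"; returns the picture (480x640x3 uint8, red, green, blue); there is no depth.
- bot.get_calibration(name): a dict with "camera_matrix" (3x3 intrinsics, pixels), "dist_coeffs" ([k1, k2, p1, p2, k3] as OpenCV has them; the pictures are not rectified), "T" (4x4, takes a point from camera to world coordinates). Camera axes: x right, y down, z forward; pixel columns grow to the right and rows downward; lengths in m; the calibration is good to about 2 mm. A picture is of the moment at which its call begins. get_calibration takes no time and is no camera call.
- bot.finish_job(): hands the job in, once; it reports no verdict.
Trained networks look in the newest picture that a camera, given by its name, has taken for a name from the list of things; names that differ only in an ending like _2 or _b are one class to them, and where a whole thing is asked for, a point or a joint stands for the part that bears it (a point fixed in the world has none). Each returns a list of dicts, best first, with "score" (0 to 1); they miss things now and then, are a little off and sometimes report something else, mostly with a low value. They report only what shows in the picture. A call takes as long as a camera call.
- bot.search_frame(camera, target): "extent" ([left, top, width, height] in pixels, round what is visible of it).
- bot.regions_of(camera, target): "pixels" (480x640 bool, what is visible of it) and "extent" ([left, top, width, height] in pixels, round what is visible of it).
- bot.pinpoint(camera, target): "pixel" ([row, column] in pixels: a listed point, or the origin of a listed thing).
The state is a dict: "clock": time; "joints": joint angles; "dq": joint speeds; "tau": joint torques, N m; "eef_pos": TCP position; "ee_rot": TCP orientation; "force": force on the tool from outside, world axes, zero at the start; "moment": the same for the moment, N m; "gripper_width": finger opening in m.
Only numpy, scipy, OpenCV 4.12 (cv2) and the standard library are available. Lean on these libraries where they do the work, as an engineer would, in place of code of your own. Each camera call takes 0.05 s, during which the arm holds its last target.

## Working session

There is one attempt and no reset: what is moved stays moved. The work goes in short steps, Python scripts to look and compute and a shell command to move; the robot and the scene stay as the last step left them, time stands still between calls to the robot, and variables do not carry over. Pictures are saved under pics/ and viewed, and the job is handed in when it is done.

```bash
ls; mkdir -p pics; python3 - <<'E'
from cell import bot
import cv2, numpy as np
s=bot.state(); print({k:np.round(v,3).tolist() for k,v in s.items()}, bot.grip_depth)
for n in ("side","top"):
    im=bot.grab_frame(n); cv2.imwrite(f"pics/{n}0.png",im[:,:,::-1])
    c=bot.get_calibration(n); print(n,np.round(c["camera_matrix"],1).tolist(),c["dist_coeffs"],np.round(c["T"],3).tolist())
    for t in ("carrier","catch_top","thumb_plate"):
        print(t,[(round(d["score"],2),np.round(d["pixel"],1).tolist()) for d in bot.pinpoint(n,t)][:3])
print(bot.state()["clock"])
E
```

```text
pics
{'clock': 0.0, 'joints': [1.238, 0.32, 1.566, -0.0, 1.257, -0.02], 'dq': [-0.001, 0.001, -0.001, 0.0, -0.0, 0.001], 'tau': [-0.001, -41.245, -23.197, 0.072, 0.045, -0.0], 'eef_pos': [0.177, 0.547, 0.193], 'ee_rot': [0.156, 0.988, -0.001, -0.0], 'force': [-0.554, -0.208, -0.225], 'moment': [0.017, 0.058, 0.017], 'gripper_width': 0.091} -0.0188
side [[561.0, 0.0, 315.3], [0.0, 561.0, 242.5], [0.0, 0.0, 1.0]] [-0.0303103  0.         0.         0.         0.       ] [[-0.993, -0.07, 0.099, 0.426], [-0.121, 0.632, -0.766, 0.89], [-0.009, -0.772, -0.636, 0.782], [0.0, 0.0, 0.0, 1.0]]
carrier [(0.79, [310.3, 293.8])]
catch_top [(0.62, [293.8, 338.4]), (0.44, [307.5, 293.2]), (0.36, [258.0, 345.7])]
thumb_plate []
top [[491.4, 0.0, 319.7], [0.0, 491.4, 240.5], [0.0, 0.0, 1.0]] [-0.10817695  0.          0.          0.          0.        ] [[0.005, -0.998, 0.069, 0.423], [-1.0, -0.007, -0.026, 0.078], [0.026, -0.068, -0.997, 1.29], [0.0, 0.0, 0.0, 1.0]]
carrier [(0.78, [219.5, 279.0]), (0.36, [237.7, 441.1])]
catch_top [(0.87, [250.8, 266.8])]
thumb_plate [(0.64, [252.5, 296.0])]
0.4
```

View pics/side0.png

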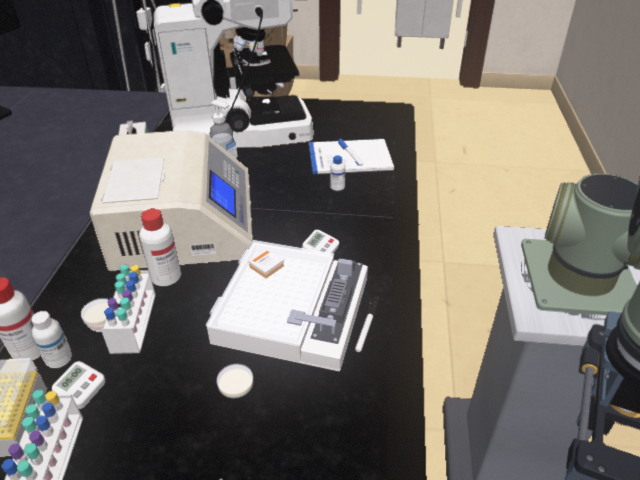

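View pics/top0.png

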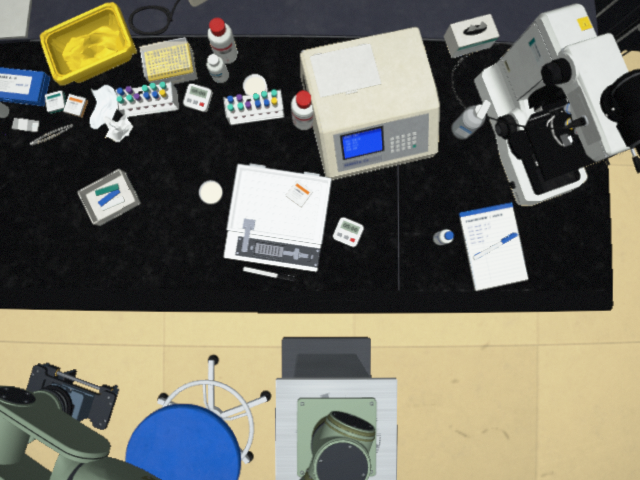

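Both pictures show the carrier: at about (280,218) px in the top view, and about (290,305) px in the side view. The lock lies along its front edge. I'll zoom in on it next.

```bash
python3 - <<'E'
import cv2
a=cv2.imread("pics/top0.png")[155:285,210:370]; cv2.imwrite("pics/top0z.png",cv2.resize(a,None,fx=5,fy=4.6,interpolation=cv2.INTER_CUBIC) if 0 else cv2.resize(a,(738,600),interpolation=cv2.INTER_CUBIC))
a=cv2.imread("pics/side0.png")[235:375,200:385]; cv2.imwrite("pics/side0z.png",cv2.resize(a,(793,600),interpolation=cv2.INTER_CUBIC))
E
```

```text
(no output)
```

View pics/top0z.png

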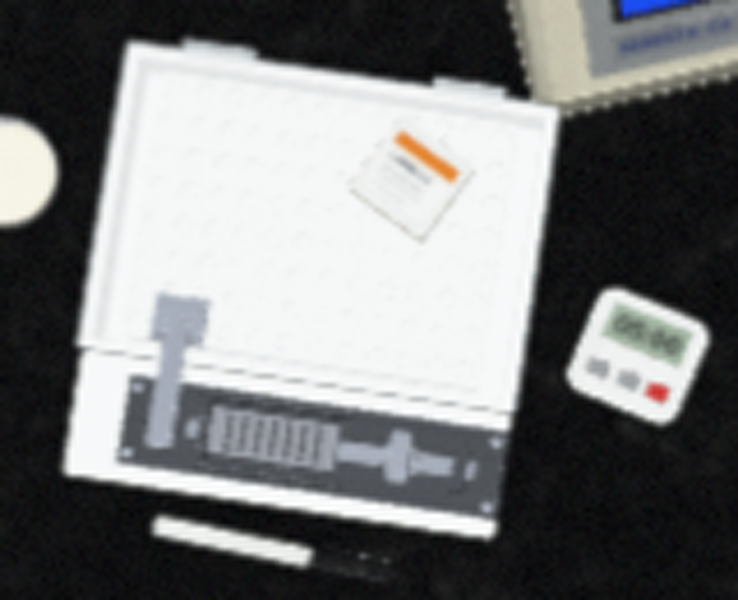

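View pics/side0z.png

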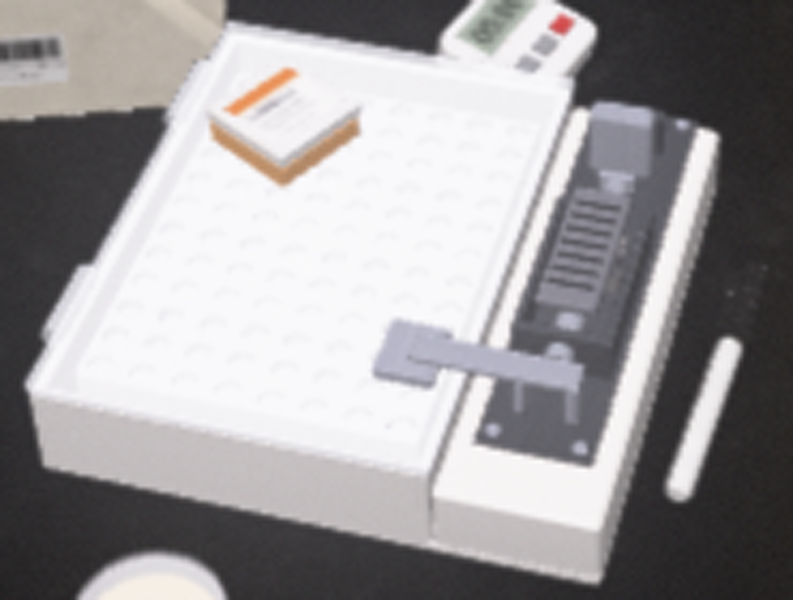

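```bash
cat > h.py <<'E'
import numpy as np, cv2
from cell import bot
from scipy.optimize import least_squares
def proj(n,P):
    c=bot.get_calibration(n);T=np.linalg.inv(np.array(c["T"]))
    r=cv2.Rodrigues(T[:3,:3])[0]
    return cv2.projectPoints(np.asarray(P,float).reshape(-1,3),r,T[:3,3],np.array(c["camera_matrix"]),np.array(c["dist_coeffs"]))[0][:,0]
def c2w(p,P):
    x,y,a=p[:3];c,s=np.cos(a),np.sin(a);P=np.asarray(P,float).reshape(-1,3)/1000
    return np.c_[x+c*P[:,0]-s*P[:,1],y+s*P[:,0]+c*P[:,1],P[:,2]]
E
cat > fit.py <<'E'
from h import *
top=[(-120,120,40,65,475),(-120,-120,40,495,537),(120,120,56,128,42),(120,-120,56,560,112),(-50,120,56,78,347),(-50,-120,56,517,410),(-72,40,76,213,405),(-98,-30,76,332,470),(-72,-30,76,339,424),(-85,-64,92,399,455)]
side=[(120,-120,56,228,25),(120,120,56,30,390),(-50,120,56,432,475),(-120,120,40,605,530),(-120,-120,40,718,133),(-120,120,0,600,582),(120,120,0,43,465),(-72,40,76,538,300),(-98,40,76,590,308),(-72,-30,76,578,192),(-98,-30,76,628,195),(-85,-64,92,625,107)]
t=np.array(top,float);s=np.array(side,float)
tp=t[:,3:]/4.6125+[210,155]; sp=s[:,3:]/4.286+[200,235]
def res(p):
    return np.r_[(proj("top",c2w(p,t[:,:3]))-tp).ravel(),(proj("side",c2w(p,s[:,:3]))-sp).ravel()]
r=least_squares(res,[0.5,0.1,-0.1],loss="soft_l1",x_scale=[.01,.01,.01]); print(r.x,np.degrees(r.x[2]))
print(np.round(res(r.x).reshape(-1,2),1).tolist())
for w in(0,1):
    f=lambda p:res(p)[:2*len(t)] if w==0 else res(p)[2*len(t):]
    q=least_squares(f,r.x,loss="soft_l1",x_scale=[.01]*3).x;print(w,q,c2w(q,[(-85,5,76),(-85,-64,92)]))
print(c2w(r.x,[(-85,5,76),(-85,-64,92)]))
np.save("pose.npy",r.x)
E
python3 fit.py
```

```text
[ 0.56540375  0.15579003 -0.14039579] -8.044085989588394
[[-1.0, -0.1], [-0.9, 0.4], [-0.6, 0.4], [-1.1, -1.0], [-0.5, -0.0], [-1.5, 0.3], [-0.6, 0.2], [-0.0, 0.7], [0.0, 0.2], [-0.3, 0.5], [-0.0, -1.4], [-0.9, -2.0], [-0.6, -2.8], [-0.4, -1.1], [0.5, -1.4], [0.3, 1.7], [0.3, 1.6], [-0.8, -1.3], [1.5, -0.4], [-0.8, -2.6], [1.4, -0.9], [-0.6, 0.1]]
0 [ 0.56588216  0.15410854 -0.14214916] [[0.48244784 0.17110014 0.076     ]
 [0.47267254 0.10279609 0.092     ]]
1 [ 0.56493832  0.15835664 -0.13828721] [[0.481439   0.17502589 0.076     ]
 [0.47192757 0.1066846  0.092     ]]
[[0.48193977 0.17263531 0.076     ]
 [0.47228425 0.10431423 0.092     ]]
```

```bash
python3 - <<'E'
from h import *
p=np.load("pose.npy"); s=bot.state()
t=c2w(p,[(-85,-47,150)])[0]; print(t,(t-s["eef_pos"])*100, s["clock"])
from scipy.spatial.transform import Rotation as R
y=R.from_quat(s["ee_rot"]).as_matrix()[:,1];print("jaw",np.degrees(np.arctan2(y[1],y[0]))-90,"want",np.degrees(p[2]))
E
```

```text
[0.47466315 0.12114696 0.15      ] [ 29.77463924 -42.58853559  -4.34529113] 0.4
jaw -17.92098873894625 want -8.044085989588394
```

```bash
python3 -m handwheel '[[[29.8,-42.6,-4.3,0,0,9.9,5.8],[29.8,-42.6,-4.3,0,0,9.9,5.8],[29.8,-42.6,-4.3,0,0,9.9,5.8],[29.8,-42.6,-4.3,0,0,9.9,5.8],[29.8,-42.6,-4.3,0,0,9.9,5.8],[29.8,-42.6,-4.3,0,0,9.9,5.8],[29.8,-42.6,-4.3,0,0,9.9,5.8],[29.8,-42.6,-4.3,0,0,9.9,5.8],[29.8,-42.6,-4.3,0,0,9.9,5.8],[29.8,-42.6,-4.3,0,0,9.9,5.8],[29.8,-42.6,-4.3,0,0,9.9,5.8],[29.8,-42.6,-4.3,0,0,9.9,5.8]]]'; python3 - <<'E'
from h import *
s=bot.state(); print({k:np.round(v,3).tolist() for k,v in s.items()})
for n,(r0,r1,c0,c1) in (("side",(215,355,230,415)),("top",(155,285,210,370))):
    im=bot.grab_frame(n)[:,:,::-1]; cv2.imwrite(f"pics/{n}1.png",im)
    cv2.imwrite(f"pics/{n}1z.png",cv2.resize(im[r0:r1,c0:c1],None,fx=4.25,fy=4.25,interpolation=cv2.INTER_CUBIC))
E
```

```text
clock: 1.9
eef_pos: [0.4743, 0.1221, 0.1506]
ee_rot: [0.069, 0.998, 0.0, 0.0]
force: [-0.6, 0.2, 0.6]
gripper_width: 0.0582
{'clock': 1.9, 'joints': [0.228, 0.22, 1.82, 0.0, 1.101, -1.204], 'dq': [0.001, 0.001, -0.002, 0.0, -0.001, -0.002], 'tau': [-0.277, -33.855, -21.476, -0.017, 0.083, 0.002], 'eef_pos': [0.474, 0.122, 0.151], 'ee_rot': [0.069, 0.998, 0.0, 0.0], 'force': [-0.64, 0.163, 0.603], 'moment': [0.062, 0.021, -0.038], 'gripper_width': 0.058}
```

View pics/side1z.png

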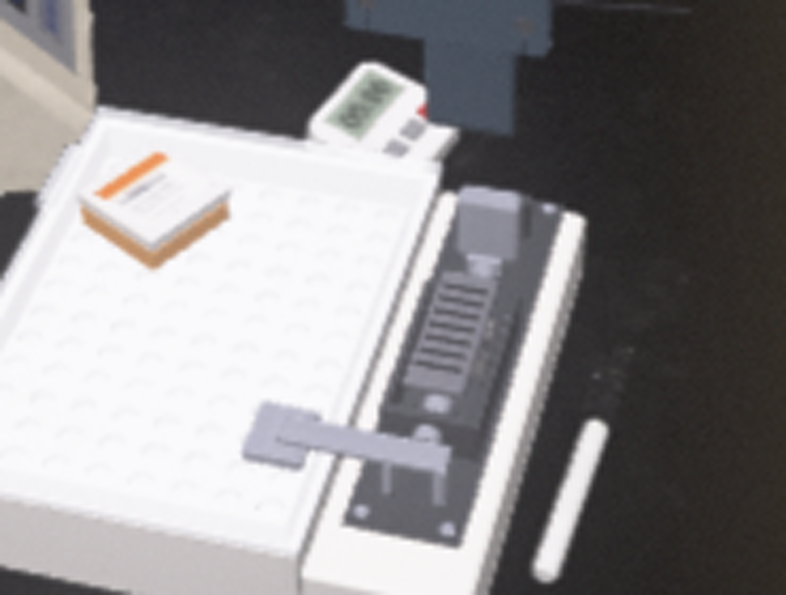

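View pics/top1z.png

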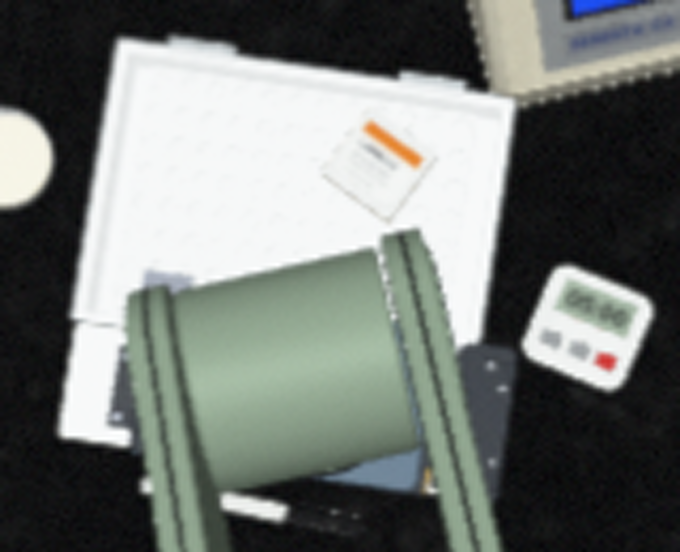

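The side view shows the left finger's tip, with its bottom edge at zoom (427,128) to (513,133), clear above the plate. The top view is blocked by the arm. I'll compare where the tip should appear with where it does, to calibrate the side camera against the arm.

```bash
python3 - <<'E'
from h import *
from scipy.spatial.transform import Rotation as R
s=bot.state();M=R.from_quat(s["ee_rot"]).as_matrix();e=np.array(s["eef_pos"])
sg=np.sign(M[1,1])
for b in (29,42.6):
  for x in (16,-16):
    w=e+M[:,1]*sg*b/1000+np.array([M[1,1]*sg,-M[0,1]*sg,0])*x/1000
    print(b,x,w.round(4),(proj("side",w)[0]-[230,215])*4.25)
p=np.load("pose.npy")
P=[(-72,40,76),(-98,40,76),(-72,-30,76),(-98,-30,76),(-71,-58,92),(-99,-58,92),(-71,-58,60),(-99,-58,60)]
print(((proj("side",c2w(p,P))-[230,215])*4.25).round(0).tolist())
E
```

```text
29 16 [0.4943 0.1485 0.1506] [430.85185529 150.42484233]
29 -16 [0.4626 0.1529 0.1506] [507.396673   162.94603018]
42.6 16 [0.4962 0.1619 0.1506] [422.94961846 171.47518602]
42.6 -16 [0.4645 0.1663 0.1506] [500.24979274 184.26987571]
[[402.0, 377.0], [464.0, 389.0], [442.0, 264.0], [501.0, 275.0], [455.0, 195.0], [518.0, 205.0], [454.0, 249.0], [516.0, 259.0]]
```

```bash
python3 - <<'E'
import cv2,numpy as np
im=cv2.imread("pics/side1.png")[130:290,270:430].astype(float)
g=np.clip(255*(im/255)**0.45,0,255).astype(np.uint8)
cv2.imwrite("pics/side1e.png",cv2.resize(g,(600,600),interpolation=cv2.INTER_CUBIC))
E
```

```text
(no output)
```

View pics/side1e.png

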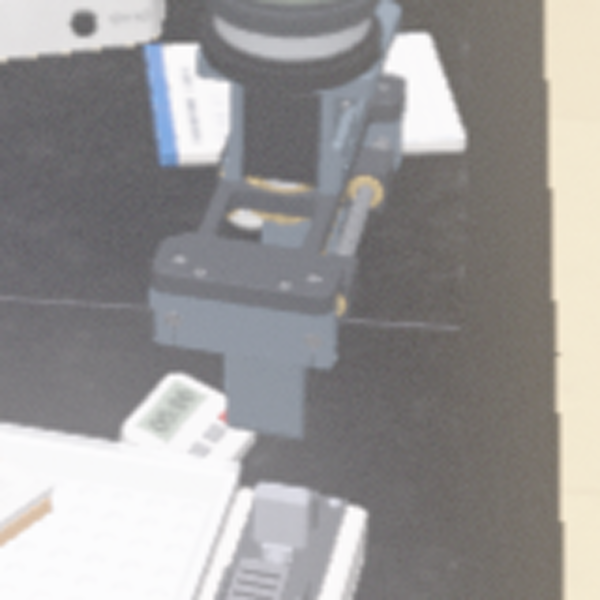

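```bash
python3 - <<'E'
from h import *
from scipy.spatial.transform import Rotation as R
s=bot.state();M=R.from_quat(s["ee_rot"]).as_matrix();e=np.array(s["eef_pos"])
sg=np.sign(M[1,1]); J=M[:,1]*sg; X=np.array([J[1],-J[0],0])
for b,x,z in ((89,38,.0788),(89,-38,.0788),(42.5,16,0),(42.5,-16,0)):
    print(b,x,proj("side",e+J*b/1000+X*x/1000+[0,0,z])[0])
print("obs body (311,221),(359,228); tip (330,245),(351,247)")
# start pose
M=R.from_quat([0.156,0.988,-0.001,0]).as_matrix();e=np.array([.177,.547,.1935]);J=M[:,1]*np.sign(M[1,1]);X=np.array([J[1],-J[0],0])
for n in("side","top"):
  for b,x,z in ((89,38,.0788),(89,-38,.0788),(-89,38,.0788),(-89,-38,.0788),(59,16,0),(59,-16,0),(-59,16,0),(-59,-16,0)):
    print(n,b,x,proj(n,e+J*b/1000+X*x/1000+[0,0,z])[0].round(1))
g=lambda a:np.clip(255*(a/255.)**0.45,0,255).astype(np.uint8)
a=cv2.imread("pics/top0.png")[340:450,0:140]; cv2.imwrite("pics/t0g.png",cv2.resize(g(a),(700,550),interpolation=cv2.INTER_CUBIC))
a=cv2.imread("pics/side0.png")[300:480,540:640]; cv2.imwrite("pics/s0g.png",cv2.resize(g(a),(333,600),interpolation=cv2.INTER_CUBIC))
E
```

```text
89 38 [309.32213616 233.90525875]
89 -38 [356.58857092 241.41029666]
42.5 16 [329.53137153 255.31030458]
42.5 -16 [347.71832865 258.32033906]
obs body (311,221),(359,228); tip (330,245),(351,247)
side 89 38 [555.2 497.4]
side 89 -38 [643.7 531. ]
side -89 38 [574.8 358.1]
side -89 -38 [646.6 380.2]
side 59 16 [560.4 516.1]
side 59 -16 [592.7 528.7]
side -59 16 [572.5 424.9]
side -59 -16 [601.  434.7]
top 89 38 [ 48.8 358.7]
top 89 -38 [ 38.3 392.5]
top -89 38 [126.4 387.5]
top -89 -38 [115.4 421.8]
top 59 16 [ 75.4 366.7]
top 59 -16 [ 71.2 380.1]
top -59 16 [123.6 384.4]
top -59 -16 [119.2 397.9]
```

View pics/t0g.png

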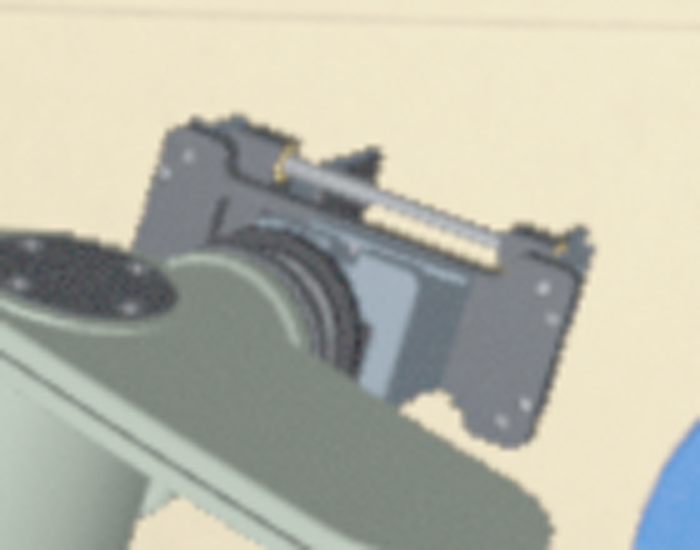

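View pics/s0g.png

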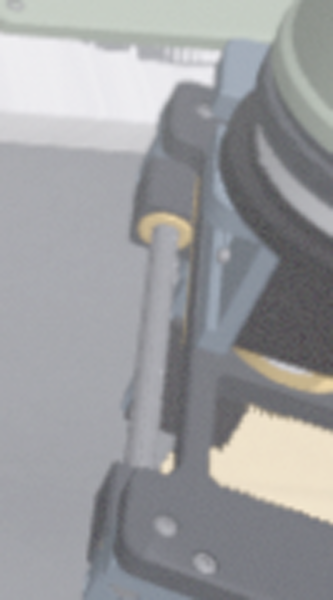

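```bash
python3 - <<'E'
from h import *
from scipy.spatial.transform import Rotation as R
M=R.from_quat([0.156,0.988,-0.001,0]).as_matrix();e=np.array([.177,.547,.1935]);J=M[:,1]*np.sign(M[1,1]);X=np.array([J[1],-J[0],0])
for dz in (.08,.11,.14,.17):
  print(dz,[proj("top",e+J*b/1000+X*x/1000+[0,0,dz])[0].round(1).tolist() for b,x in((89,38),(-89,38),(-89,-38),(0,0))],[proj("side",e+J*b/1000+X*x/1000+[0,0,dz])[0].round(1).tolist() for b,x in((89,38),(-89,38))])
p=np.load("pose.npy")
print(proj("side",c2w(p,[(-120,120,40),(-120,120,0),(120,120,56),(120,120,0)])))
for n in("side","top"):
  bot.grab_frame(n)
  for t in("bench_timer","coverglass_box","marker_black","petri_dish","dye_bottle","carrier","thumb_plate","catch_top"):
    for d in bot.pinpoint(n,t)[:1]:print(n,t,round(d["score"],2),np.round(d["pixel"][::-1],1))
E
```

```text
0.08 [[48.5, 358.8], [126.2, 387.6], [115.2, 422.0], [81.4, 390.4]] [[555.6, 496.8], [575.1, 357.4]]
0.11 [[41.2, 361.2], [120.8, 391.0], [109.6, 426.3], [74.9, 393.7]] [[564.7, 480.7], [582.9, 340.1]]
0.14 [[33.4, 363.7], [115.2, 394.5], [103.7, 430.8], [68.0, 397.2]] [[574.5, 463.2], [591.1, 321.6]]
0.17 [[25.2, 366.3], [109.2, 398.2], [97.4, 435.6], [60.7, 400.9]] [[585.1, 444.2], [599.9, 301.9]]
[[340.76494231 357.51596867]
 [340.29730751 372.46235093]
 [206.13813051 323.96719157]
 [210.31198754 345.07487492]]
side bench_timer 0.9 [321.3 252.3]
side coverglass_box 0.95 [268.9 264. ]
side marker_black 0.71 [369.5 322.7]
side petri_dish 0.9 [234.3 384.1]
side dye_bottle 0.59 [333.9 186.4]
side carrier 0.69 [290.6 305.2]
side thumb_plate 0.89 [349.  256.7]
side catch_top 0.67 [337.2 291.5]
top bench_timer 0.9 [344.8 231.2]
top coverglass_box 0.91 [296.3 194.6]
top marker_black 0.7 [271.4 273.9]
top petri_dish 0.64 [212.7 195. ]
top dye_bottle 0.5 [442.2 238.3]
top carrier 0.63 [277.9 221.3]
```

```bash
cat >> h.py <<'E'
def unproj(n,uv,z):
    c=bot.get_calibration(n);T=np.array(c["T"])
    q=cv2.undistortPoints(np.array([[uv]],float),np.array(c["camera_matrix"]),np.array(c["dist_coeffs"]))[0,0]
    d=T[:3,:3]@[q[0],q[1],1];o=T[:3,3];return o+d*(z-o[2])/d[2]
E
python3 - <<'E'
from h import *
S=dict(timer=(321.3,252.3),box=(268.9,264),marker=(369.5,322.7),petri=(234.3,384.1),bottle=(333.9,186.4),carrier=(290.6,305.2))
Tt=dict(timer=(344.8,231.2),box=(296.3,194.6),marker=(271.4,273.9),petri=(212.7,195),bottle=(442.2,238.3),carrier=(277.9,221.3))
for k in S:
    z=.056 if k=="box" else 0
    a=unproj("side",S[k],z);b=unproj("top",Tt[k],z);print(k,a.round(4)[:2],b.round(4)[:2],((a-b)*1000).round(1)[:2])
E
```

```text
timer [ 0.5314 -0.0199] [ 0.5373 -0.0212] [-5.9  1.3]
box [0.6213 0.0914] [0.6245 0.1063] [ -3.2 -14.9]
marker [0.4192 0.1714] [0.4238 0.1709] [-4.6  0.5]
petri [0.6385 0.3359] [0.6311 0.3291] [7.3 6.8]
bottle [ 0.5287 -0.2749] [ 0.5204 -0.282 ] [8.3 7.1]
carrier [0.5726 0.143 ] [0.5622 0.1554] [ 10.4 -12.3]
```

```bash
python3 - <<'E'
from h import *
from scipy.spatial.transform import Rotation as R
s=bot.state();M=R.from_quat(s["ee_rot"]).as_matrix();e=np.array(s["eef_pos"])
J=M[:,1]*np.sign(M[1,1]); X=np.array([J[1],-J[0],0])
for n,uv in dict(bl=(311.3,220.7),br=(359.3,227.9),tl=(330.5,245.3),tr=(350.7,246.8),topl=(312.7,196),topr=(362,203)).items():
  for dz in (0,.02,.04,.06,.08,.1,.13):
    w=unproj("side",uv,e[2]+dz)-e;print(n,dz,"b %.1f x %.1f"%(w@J*1000,w@X*1000))
E
```

```text
bl 0 b -44.0 x 71.7
bl 0.02 b -18.7 x 64.5
bl 0.04 b 6.6 x 57.3
bl 0.06 b 31.9 x 50.1
bl 0.08 b 57.2 x 42.9
bl 0.1 b 82.5 x 35.7
bl 0.13 b 120.5 x 24.9
br 0 b -44.7 x -18.9
br 0.02 b -19.3 x -23.3
br 0.04 b 6.0 x -27.6
br 0.06 b 31.3 x -31.9
br 0.08 b 56.6 x -36.2
br 0.1 b 82.0 x -40.6
br 0.13 b 120.0 x -47.1
tl 0 b 16.6 x 20.2
tl 0.02 b 40.0 x 14.6
tl 0.04 b 63.4 x 9.0
tl 0.06 b 86.7 x 3.5
tl 0.08 b 110.1 x -2.1
tl 0.1 b 133.5 x -7.7
tl 0.13 b 168.6 x -16.0
tr 0 b 11.8 x -15.1
tr 0.02 b 35.4 x -19.5
tr 0.04 b 58.9 x -24.0
tr 0.06 b 82.4 x -28.4
tr 0.08 b 106.0 x -32.9
tr 0.1 b 129.5 x -37.3
tr 0.13 b 164.8 x -44.0
topl 0 b -122.1 x 90.2
topl 0.02 b -94.3 x 82.4
topl 0.04 b -66.6 x 74.7
topl 0.06 b -38.8 x 66.9
topl 0.08 b -11.0 x 59.1
topl 0.1 b 16.8 x 51.3
topl 0.13 b 58.5 x 39.6
topr 0 b -122.7 x -8.4
topr 0.02 b -94.9 x -13.0
topr 0.04 b -67.1 x -17.7
topr 0.06 b -39.3 x -22.4
topr 0.08 b -11.5 x -27.0
topr 0.1 b 16.3 x -31.7
topr 0.13 b 58.0 x -38.7
```

```bash
python3 -m handwheel '[[[0,-0.1,-4.8,0,0,0,5.8],[0,-0.1,-4.8,0,0,0,5.8],[0,-0.1,-4.8,0,0,0,5.8]]]'; python3 - <<'E'
from h import *
g=lambda a:np.clip(255*(a/255.)**0.6,0,255).astype(np.uint8)
im=bot.grab_frame("side")[:,:,::-1]; cv2.imwrite("pics/side2.png",im)
cv2.imwrite("pics/side2z.png",cv2.resize(g(im[180:330,290:400]),None,fx=4,fy=4,interpolation=cv2.INTER_CUBIC))
E
```

```text
clock: 3.28
eef_pos: [0.4757, 0.1202, 0.1034]
ee_rot: [0.07, 0.998, 0.0, 0.001]
force: [-0.2, -0.7, -0.8]
gripper_width: 0.0577
```

View pics/side2z.png

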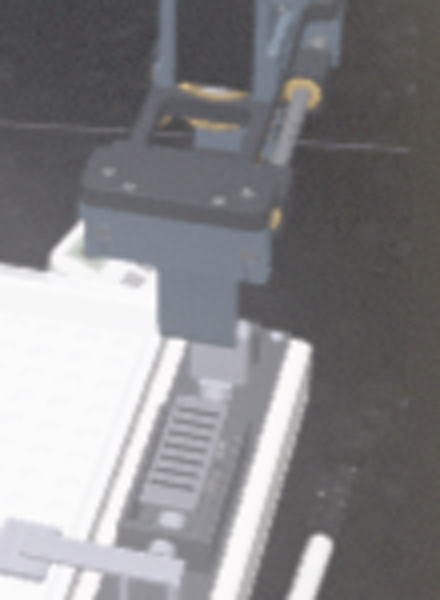

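```bash
python3 - <<'E'
from h import *
from scipy.spatial.transform import Rotation as R
s=bot.state();M=R.from_quat(s["ee_rot"]).as_matrix();e=np.array(s["eef_pos"])
J=M[:,1]*np.sign(M[1,1]); X=np.array([J[1],-J[0],0])
for n,uv in dict(tl=(330,264.5),tr=(350,266.5)).items():
  for dz in (0,.01,.02,.03):
    w=unproj("side",uv,e[2]+dz)-e;print(n,dz,"b %.1f x %.1f"%(w@J*1000,w@X*1000))
p=np.load("pose.npy")
c,s_=np.cos(p[2]),np.sin(p[2]);d=e[:2]-p[:2];print("tcp in carrier",(c*d[0]+s_*d[1])*1000,(-s_*d[0]+c*d[1])*1000)
E
```

```text
tl 0 b 15.8 x 19.8
tl 0.01 b 26.7 x 17.2
tl 0.02 b 37.6 x 14.6
tl 0.03 b 48.6 x 12.0
tr 0 b 12.1 x -16.5
tr 0.01 b 23.1 x -18.6
tr 0.02 b 34.1 x -20.6
tr 0.03 b 45.0 x -22.7
tcp in carrier -83.42720082781037 -47.6204509234487
```

```bash
python3 -m handwheel '[[[-0.15,0.1,-1,0,0,0,5.8],[-0.15,0.1,-1.7,0,0,0,5.8],[-0.15,0.1,-2.3,0,0,0,5.8],[-0.15,0.1,-2.3,0,0,0,5.8]]]'; python3 - <<'E'
from h import *
g=lambda a:np.clip(255*(a/255.)**0.6,0,255).astype(np.uint8)
im=bot.grab_frame("side")[:,:,::-1]; cv2.imwrite("pics/side3.png",im)
cv2.imwrite("pics/side3z.png",cv2.resize(g(im[220:320,290:400]),None,fx=6,fy=6,interpolation=cv2.INTER_CUBIC))
print(bot.state()["force"])
E
```

```text
clock: 3.82
eef_pos: [0.4742, 0.1212, 0.0803]
ee_rot: [0.07, 0.998, 0.0, 0.001]
force: [0.3, -0.3, 0.2]
gripper_width: 0.058
[-0.6595093  -0.18987061  1.54063879]
```

View pics/side3z.png

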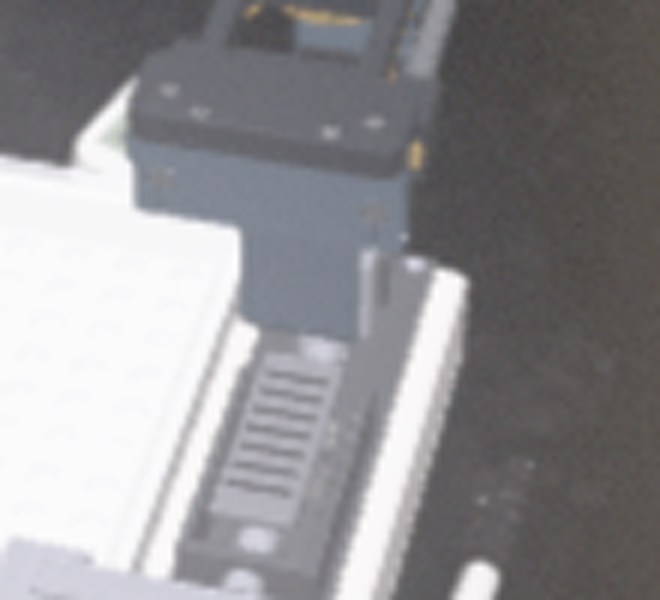

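The side view shows the finger's lower edge at zoom (240–360, ~330), just beyond the bar's right end, with no contact force yet. The tip looks about 20 mm higher than stated, so I'll keep descending in small steps.

```bash
python3 -m handwheel '[[[0,0,-0.6,0,0,0,5.8],[0,0,-1.2,0,0,0,5.8],[0,0,-1.2,0,0,0,5.8]]]'; python3 - <<'E'
from h import *
g=lambda a:np.clip(255*(a/255.)**0.6,0,255).astype(np.uint8)
im=bot.grab_frame("side")[:,:,::-1]; cv2.imwrite("pics/side4.png",im)
cv2.imwrite("pics/side4z.png",cv2.resize(g(im[220:320,290:400]),None,fx=6,fy=6,interpolation=cv2.INTER_CUBIC))
print(bot.state()["force"])
E
```

```text
clock: 4.25
eef_pos: [0.474, 0.1211, 0.068]
ee_rot: [0.07, 0.998, 0.0, 0.0]
force: [-0.2, -0.1, 0.3]
gripper_width: 0.0582
[-0.02026464  0.02912378 -0.63352742]
```

View pics/side4z.png

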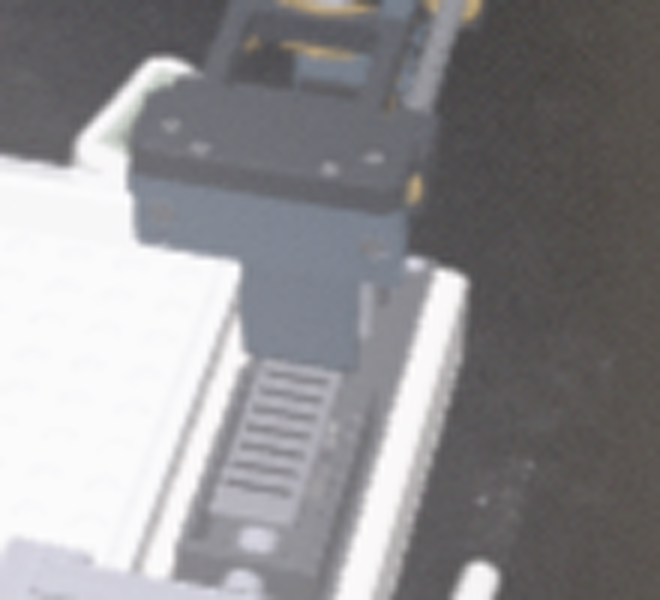

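No contact at a stated z of 0.068, and the finger hides the bar's right end (row ~360), so the true tips are above the stated TCP. I'll continue down in small steps.

```bash
python3 -m handwheel '[[[0,0,-0.4,0,0,0,5.8],[0,0,-0.8,0,0,0,5.8],[0,0,-0.8,0,0,0,5.8]]]';  python3 -m handwheel '[[[0,0,-0.2,0,0,0,5.8],[0,0,-0.2,0,0,0,5.8]]]'; python3 -m handwheel '[[[0,0,-0.2,0,0,0,5.8],[0,0,-0.2,0,0,0,5.8]]]'; python3 - <<'E'
from h import *
g=lambda a:np.clip(255*(a/255.)**0.6,0,255).astype(np.uint8)
im=bot.grab_frame("side")[:,:,::-1]; cv2.imwrite("pics/side5.png",im)
cv2.imwrite("pics/side5z.png",cv2.resize(g(im[220:320,290:400]),None,fx=6,fy=6,interpolation=cv2.INTER_CUBIC))
print(bot.state()["force"])
E
```

```text
clock: 4.68
eef_pos: [0.474, 0.1211, 0.0599]
ee_rot: [0.07, 0.998, -0.0, 0.0]
force: [0.9, -0.0, 0.3]
gripper_width: 0.0583
clock: 4.92
eef_pos: [0.4738, 0.1211, 0.0578]
ee_rot: [0.07, 0.998, -0.0, 0.0]
force: [-0.4, 0.6, -0.0]
gripper_width: 0.058
clock: 5.18
eef_pos: [0.4741, 0.1212, 0.0559]
ee_rot: [0.07, 0.998, -0.0, 0.0]
force: [0.8, -0.4, 0.8]
gripper_width: 0.0579
[0.35435933 0.43271717 1.36401929]
```

View pics/side5z.png

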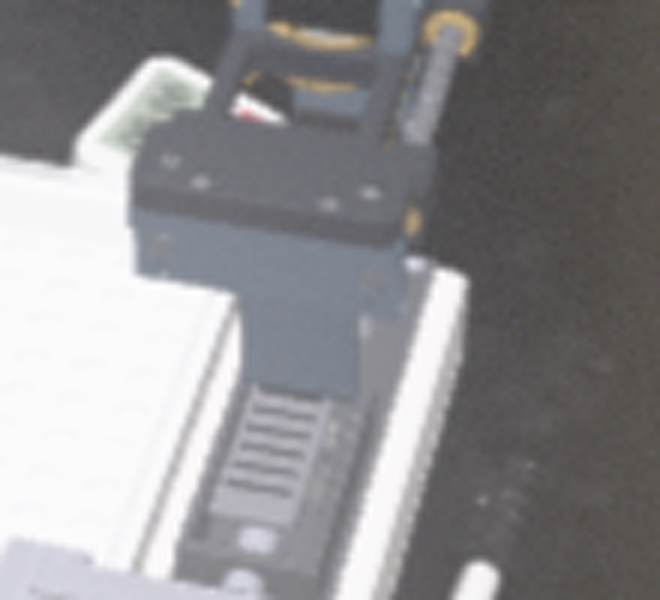

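The tip's lower edge is at zoom row ~390 on the bar's right third, and there's still no clear contact. I'll keep stepping.

```bash
for i in 1 ; do python3 -m handwheel '[[[0,0,-0.2,0,0,0,5.8],[0,0,-0.2,0,0,0,5.8]]]'; python3 -m handwheel '[[[0,0,-0.2,0,0,0,5.8],[0,0,-0.2,0,0,0,5.8]]]'; done; python3 - <<'E'
from h import *
g=lambda a:np.clip(255*(a/255.)**0.6,0,255).astype(np.uint8)
im=bot.grab_frame("side")[:,:,::-1]; cv2.imwrite("pics/side6.png",im)
cv2.imwrite("pics/side6z.png",cv2.resize(g(im[220:320,290:400]),None,fx=6,fy=6,interpolation=cv2.INTER_CUBIC))
print(bot.state()["force"])
E
```

```text
clock: 5.48
eef_pos: [0.474, 0.1212, 0.054]
ee_rot: [0.07, 0.998, 0.0, 0.0]
force: [-0.3, -0.9, 2.3]
gripper_width: 0.0582
clock: 5.72
eef_pos: [0.474, 0.1212, 0.052]
ee_rot: [0.07, 0.998, 0.0, 0.0]
force: [-0.8, -0.9, 4.2]
gripper_width: 0.0578
[-1.29988417 -0.77327802  3.96492152]
```

View pics/side6z.png

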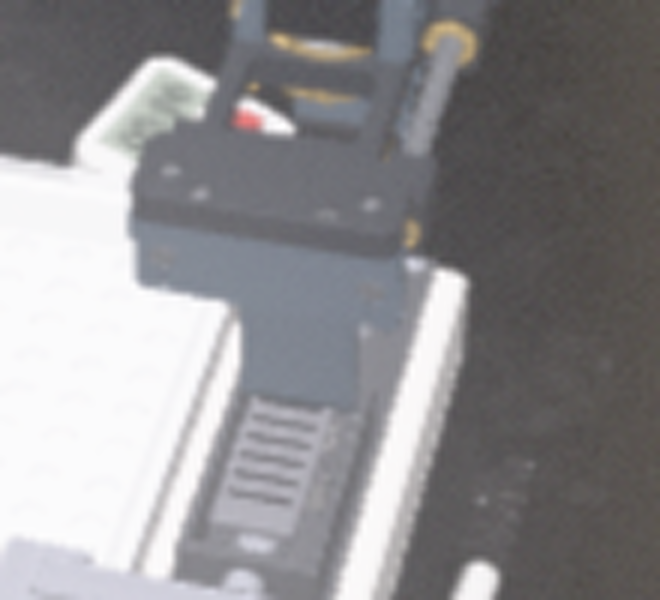

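Contact. The force follows the spring (2.3 N, then 4.2 N) and the bar's front end has dropped from zoom row ~518 to ~530. I'll press it down to about 7 mm.

```bash
python3 -m handwheel '[[[0,0,-0.2,0,0,0,5.8],[0,0,-0.35,0,0,0,5.8],[0,0,-0.35,0,0,0,5.8]]]'; python3 -m handwheel '[[[0,0,-0.1,0,0,0,5.8],[0,0,-0.1,0,0,0,5.8]]]'; python3 - <<'E'
from h import *
g=lambda a:np.clip(255*(a/255.)**0.6,0,255).astype(np.uint8)
im=bot.grab_frame("side")[:,:,::-1]; cv2.imwrite("pics/side7.png",im)
cv2.imwrite("pics/side7z.png",cv2.resize(g(im[220:320,290:400]),None,fx=6,fy=6,interpolation=cv2.INTER_CUBIC))
print(bot.state()["force"])
E
```

```text
clock: 6.15
eef_pos: [0.4741, 0.1212, 0.0487]
ee_rot: [0.07, 0.998, 0.0, 0.0]
force: [-1.5, -0.4, 5.4]
gripper_width: 0.0579
clock: 6.4
eef_pos: [0.4741, 0.1212, 0.0479]
ee_rot: [0.07, 0.998, 0.0, 0.0]
force: [-1.6, -1.4, 6.6]
gripper_width: 0.0582
[-1.83550832 -0.99179712  6.90425239]
```

View pics/side7z.png

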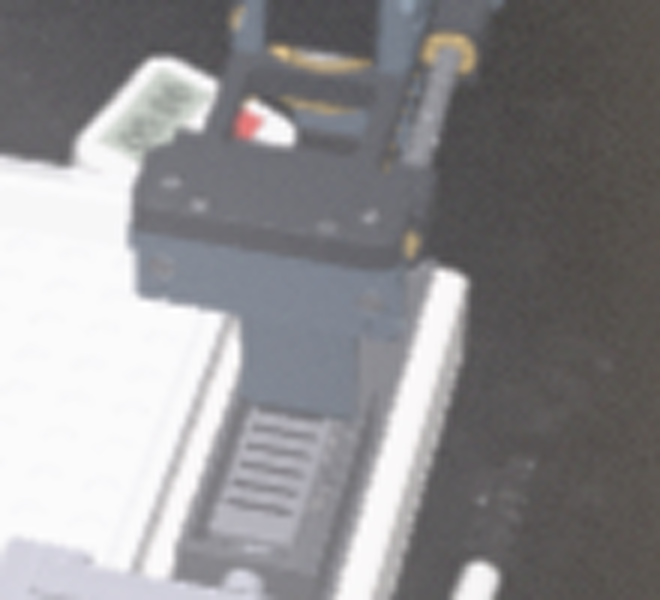

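The bar is down about 7 mm (6.6 N), and its front end is now at zoom row ~540. I'll start sliding along carrier +y, world direction (0.14, 0.99), pressing a touch further.

```bash
python3 -m handwheel '[[[0,0,-0.05,0,0,0,5.8],[0.04,0.25,-0.05,0,0,0,5.8],[0.07,0.5,-0.05,0,0,0,5.8],[0.07,0.5,-0.05,0,0,0,5.8]]]'; python3 -m handwheel '[[[0.04,0.25,0,0,0,0,5.8],[0.07,0.5,0,0,0,0,5.8],[0.07,0.5,0,0,0,0,5.8]]]'; python3 - <<'E'
from h import *
g=lambda a:np.clip(255*(a/255.)**0.6,0,255).astype(np.uint8)
im=bot.grab_frame("side")[:,:,::-1]; cv2.imwrite("pics/side8.png",im)
cv2.imwrite("pics/side8z.png",cv2.resize(g(im[220:320,290:400]),None,fx=6,fy=6,interpolation=cv2.INTER_CUBIC))
print(bot.state()["force"])
E
```

```text
clock: 6.95
eef_pos: [0.475, 0.1252, 0.0479]
ee_rot: [0.069, 0.998, -0.001, 0.001]
force: [-1.2, -4.9, 8.3]
gripper_width: 0.058
clock: 7.32
eef_pos: [0.4758, 0.1292, 0.0481]
ee_rot: [0.069, 0.998, -0.002, 0.001]
force: [-0.9, -3.9, 6.3]
gripper_width: 0.058
[-1.39261396 -3.87170165  7.48903205]
```

View pics/side8z.png

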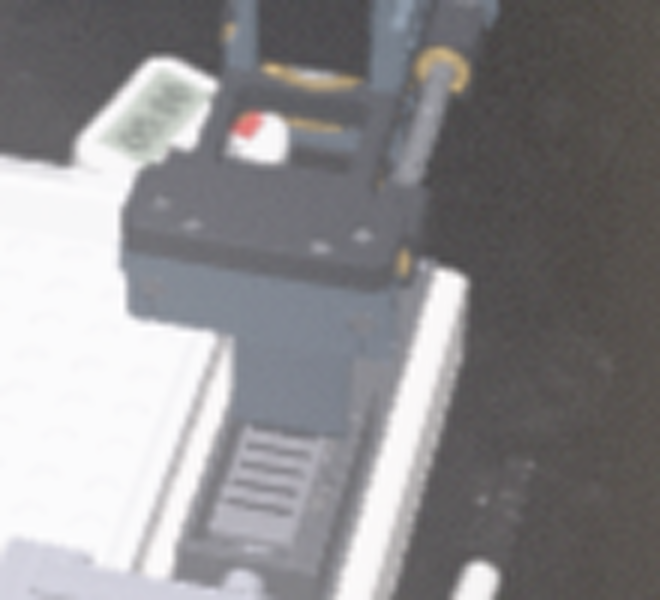

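```bash
python3 -m handwheel '[[[0.04,0.25,-0.08,0,0,0,5.8],[0.07,0.5,-0.08,0,0,0,5.8],[0.1,0.75,-0.08,0,0,0,5.8],[0.1,0.75,-0.08,0,0,0,5.8]]]'; python3 -m handwheel '[[[0.04,0.25,-0.05,0,0,0,5.8],[0.07,0.5,-0.05,0,0,0,5.8],[0.07,0.5,-0.05,0,0,0,5.8]]]';  python3 - <<'E'
from h import *
g=lambda a:np.clip(255*(a/255.)**0.6,0,255).astype(np.uint8)
im=bot.grab_frame("side")[:,:,::-1]; cv2.imwrite("pics/side9.png",im)
cv2.imwrite("pics/side9z.png",cv2.resize(g(im[220:320,290:400]),None,fx=6,fy=6,interpolation=cv2.INTER_CUBIC))
print(bot.state()["force"])
E
```

```text
clock: 7.88
eef_pos: [0.4767, 0.1344, 0.048]
ee_rot: [0.068, 0.998, -0.004, 0.001]
force: [-1.4, -9.2, 11.6]
gripper_width: 0.058
clock: 8.25
eef_pos: [0.4772, 0.1372, 0.0481]
ee_rot: [0.067, 0.998, -0.006, 0.001]
force: [-2.1, -9.1, 10.6]
gripper_width: 0.058
[-0.93376593 -8.81598631 10.87928269]
```

View pics/side9z.png

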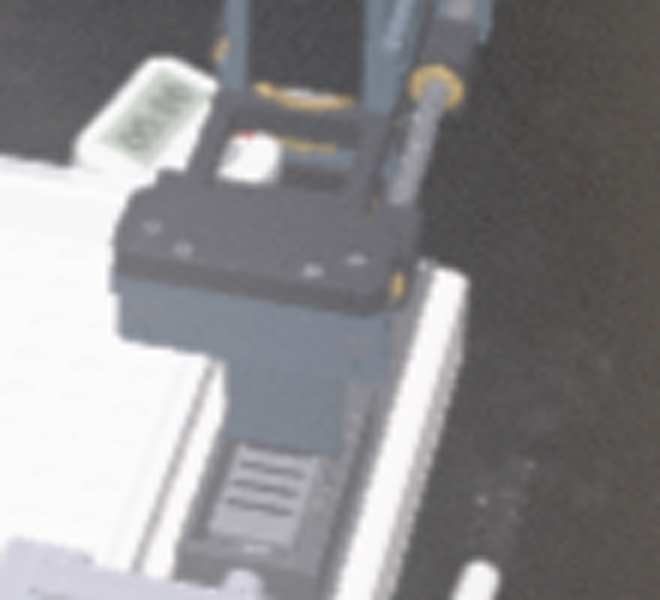

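```bash
python3 -m handwheel '[[[0.05,0.35,-0.02,0,0,0,5.8],[0.09,0.6,-0.02,0,0,0,5.8],[0.12,0.85,-0.02,0,0,0,5.8],[0.15,1.1,-0.02,0,0,0,5.8],[0.15,1.1,-0.02,0,0,0,5.8]]]';  python3 - <<'E'
from h import *
g=lambda a:np.clip(255*(a/255.)**0.6,0,255).astype(np.uint8)
im=bot.grab_frame("side")[:,:,::-1]; cv2.imwrite("pics/side10.png",im)
cv2.imwrite("pics/side10z.png",cv2.resize(g(im[220:320,290:400]),None,fx=6,fy=6,interpolation=cv2.INTER_CUBIC))
print(bot.state()["force"])
E
```

```text
clock: 8.93
eef_pos: [0.4786, 0.1468, 0.0483]
ee_rot: [0.067, 0.998, -0.007, 0.001]
force: [-1.2, -6.3, 7.8]
gripper_width: 0.0577
[-1.42645907 -6.00275946  7.62081692]
```

View pics/side10z.png

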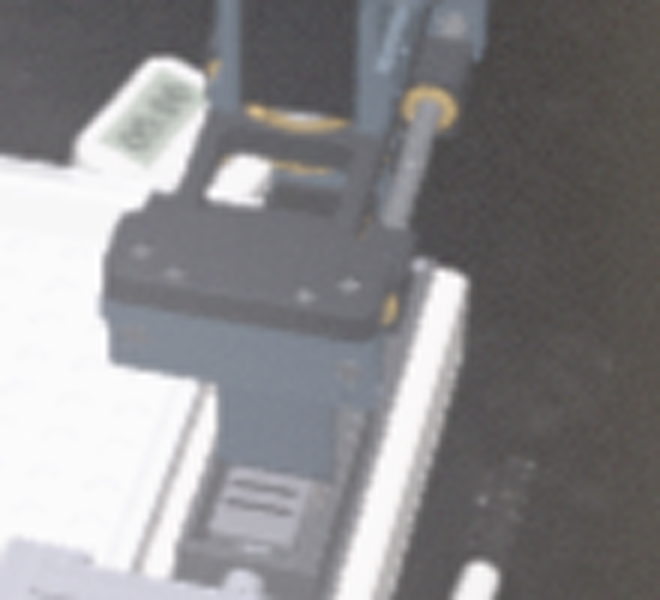

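```bash
python3 -m handwheel '[[[0.05,0.35,-0.06,0,0,0,5.8],[0.08,0.6,-0.06,0,0,0,5.8],[0.11,0.8,-0.06,0,0,0,5.8],[0.11,0.8,-0.06,0,0,0,5.8]]]';  python3 - <<'E'
from h import *
g=lambda a:np.clip(255*(a/255.)**0.6,0,255).astype(np.uint8)
im=bot.grab_frame("side")[:,:,::-1]; cv2.imwrite("pics/side11.png",im)
cv2.imwrite("pics/side11z.png",cv2.resize(g(im[220:320,290:400]),None,fx=6,fy=6,interpolation=cv2.INTER_CUBIC))
print(bot.state()["force"])
E
```

```text
clock: 9.48
eef_pos: [0.4794, 0.1524, 0.0483]
ee_rot: [0.066, 0.998, -0.009, 0.001]
force: [-2.0, -9.0, 11.0]
gripper_width: 0.058
[-2.43051332 -9.41616827 11.33117453]
```

View pics/side11z.png

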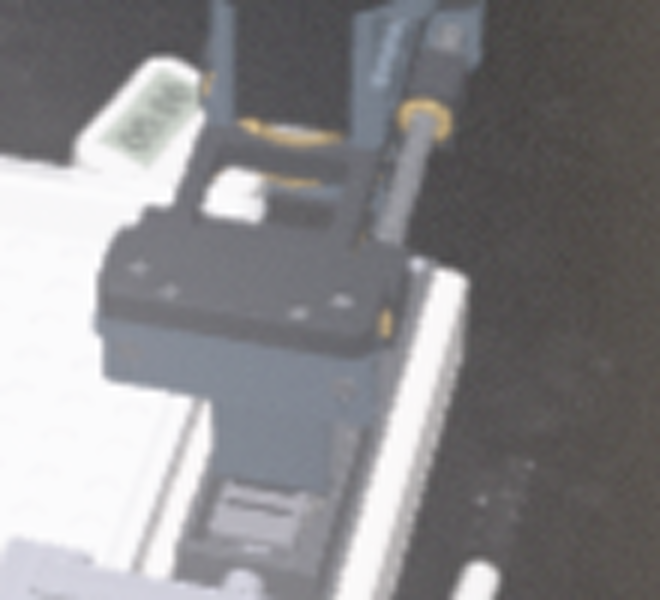

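```bash
python3 -m handwheel '[[[0.04,0.3,-0.03,0,0,0,5.8],[0.07,0.5,-0.03,0,0,0,5.8],[0.1,0.7,-0.03,0,0,0,5.8],[0.1,0.7,-0.03,0,0,0,5.8]]]';  python3 - <<'E'
from h import *
g=lambda a:np.clip(255*(a/255.)**0.6,0,255).astype(np.uint8)
im=bot.grab_frame("side")[:,:,::-1]; cv2.imwrite("pics/side12.png",im)
cv2.imwrite("pics/side12z.png",cv2.resize(g(im[220:320,290:400]),None,fx=6,fy=6,interpolation=cv2.INTER_CUBIC))
s=bot.state();print(s["force"],s["moment"])
E
```

```text
clock: 10.02
eef_pos: [0.4794, 0.1523, 0.0485]
ee_rot: [0.065, 0.998, -0.015, -0.0]
force: [-1.0, -27.1, 12.9]
gripper_width: 0.0583
[ -1.71169132 -27.02694941  13.59463754] [-3.73892701  0.01800995 -0.32302927]
```

View pics/side12z.png

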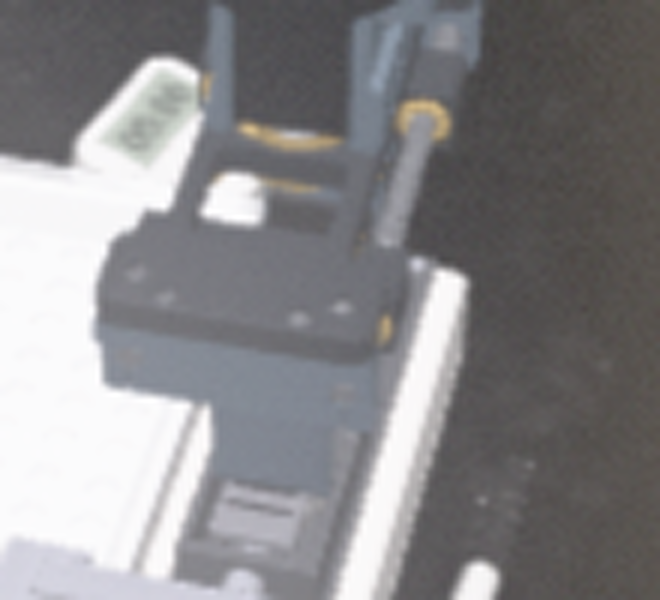

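The sideways force jumped to 27 N after 31.5 mm of travel. That is about the expected gap (5.5 mm) plus 26 mm, and the bar is at its stop (Fz above 7.2 N), so the bolt should be home. I'll relax the push while still holding the bar down, then back off a little and rise.

```bash
python3 -m handwheel '[[[0,0,0,0,0,0,5.8],[0,0,0,0,0,0,5.8]]]'; python3 -m handwheel '[[[-0.02,-0.15,0,0,0,0,5.8],[-0.02,-0.15,0,0,0,0,5.8]]]'; python3 -m handwheel '[[[-0.02,-0.1,0.4,0,0,0,5.8],[-0.02,-0.1,0.8,0,0,0,5.8],[-0.02,-0.1,1.5,0,0,0,5.8],[-0.02,-0.1,1.5,0,0,0,5.8]]]';  python3 - <<'E'
from h import *
g=lambda a:np.clip(255*(a/255.)**0.6,0,255).astype(np.uint8)
im=bot.grab_frame("side")[:,:,::-1]; cv2.imwrite("pics/side13.png",im)
cv2.imwrite("pics/side13z.png",cv2.resize(g(im[220:320,290:400]),None,fx=6,fy=6,interpolation=cv2.INTER_CUBIC))
s=bot.state();print(s["force"],s["moment"])
E
```

```text
clock: 10.32
eef_pos: [0.4796, 0.1515, 0.0489]
ee_rot: [0.065, 0.998, -0.016, 0.0]
force: [-1.0, -3.1, 6.9]
gripper_width: 0.0578
clock: 10.58
eef_pos: [0.4798, 0.1511, 0.0493]
ee_rot: [0.065, 0.998, -0.015, 0.001]
force: [-2.0, 2.6, 6.9]
gripper_width: 0.058
clock: 11.08
eef_pos: [0.4798, 0.1499, 0.0645]
ee_rot: [0.065, 0.998, -0.015, 0.001]
force: [-0.1, 0.2, 0.5]
gripper_width: 0.0583
[-0.71466186 -0.72573551 -0.58143283] [0.03224994 0.00841043 0.01134034]
```

View pics/side13z.png

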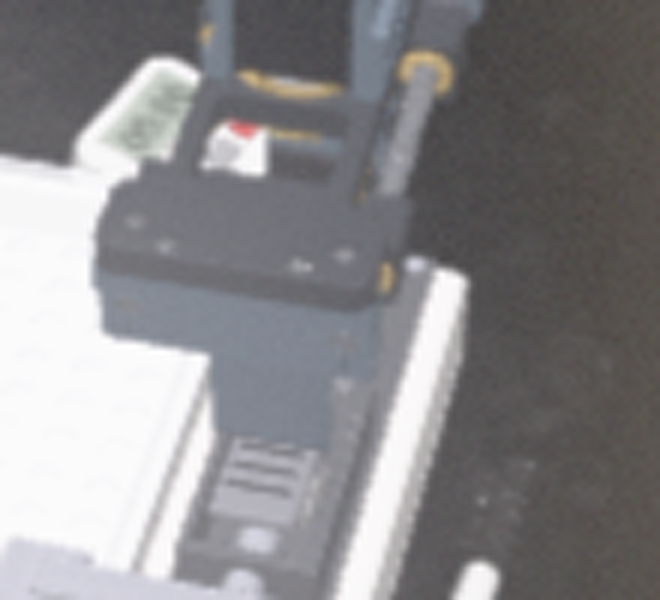

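The catch is up again: the bar's end is back at zoom row ~518 and the force is about zero. I'll rise straight up, clear the area, and inspect the bolt.

```bash
python3 -m handwheel '[[[-0.02,-0.1,2,0,0,0,5.8],[-0.02,-0.1,5,0,0,0,5.8],[-0.02,-0.1,10,0,0,0,5.8],[-0.02,10,14,0,0,0,5.8],[-4,20,14,0,0,0,5.8],[-8,26,14,0,0,0,5.8],[-12,32,14,0,0,0,5.8],[-12,32,14,0,0,0,5.8],[-12,32,14,0,0,0,5.8],[-12,32,14,0,0,0,5.8]]]';  python3 - <<'E'
from h import *
g=lambda a:np.clip(255*(a/255.)**0.7,0,255).astype(np.uint8)
for n,(r0,r1,c0,c1) in (("side",(235,375,200,385)),("top",(155,285,210,370))):
    im=bot.grab_frame(n)[:,:,::-1]; cv2.imwrite(f"pics/{n}14.png",im)
    cv2.imwrite(f"pics/{n}14z.png",cv2.resize(im[r0:r1,c0:c1],None,fx=4.286,fy=4.286,interpolation=cv2.INTER_CUBIC))
E
```

```text
clock: 12.38
eef_pos: [0.3581, 0.4718, 0.2034]
ee_rot: [0.063, 0.998, -0.015, 0.0]
force: [-0.3, -1.3, -0.5]
gripper_width: 0.0578
```

View pics/side14z.png

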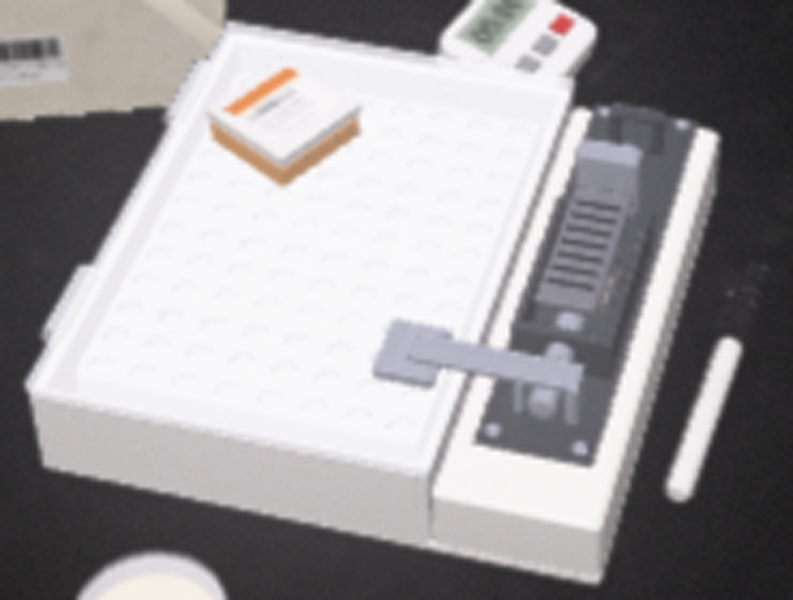

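View pics/top14z.png

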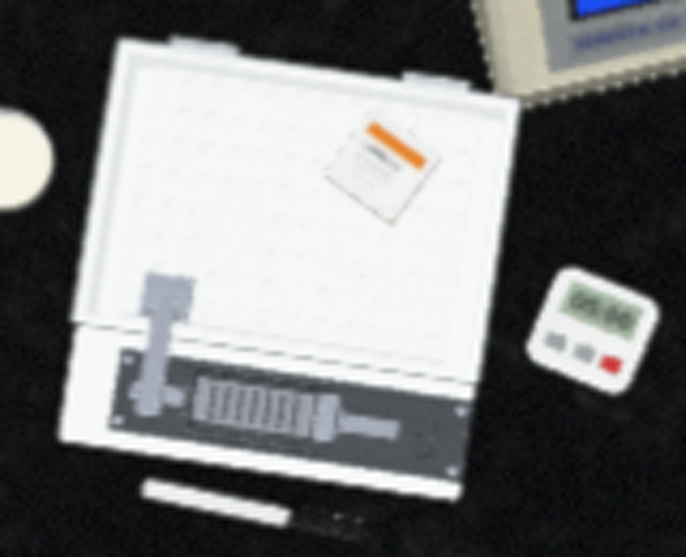

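The bolt end now shows through the keeper loop at side zoom (543,400). The plate is right up against the bar in both views, and everything round about looks unmoved. I'll check this numerically against the first pictures.

```bash
python3 - <<'E'
from h import *
for n,reg in (("side",dict(barfront=(285,310,320,340),box=(245,282,245,288),timer=(230,256,300,342),marker=(310,355,353,377),petri=(360,400,212,258))),("top",dict(bar=(238,262,253,272),box=(178,212,283,312),timer=(212,252,330,366),marker=(262,285,238,300),petri=(176,208,195,225),bottle=(225,248,428,458)))):
  a=cv2.imread(f"pics/{n}0.png",0).astype(np.float32);b=cv2.imread(f"pics/{n}14.png",0).astype(np.float32)
  for k,(r0,r1,c0,c1) in reg.items():
    s,_=cv2.phaseCorrelate(a[r0:r1,c0:c1].copy(),b[r0:r1,c0:c1].copy());print(n,k,np.round(s,2),"meandiff %.1f"%np.abs(a-b)[r0:r1,c0:c1].mean())
c=unproj("top",(296.5,253.6),.092);d=unproj("top",(285.8,252.3),.092);print("plate travel",np.linalg.norm(c-d)*1000)
for n in("side","top"):
  bot.grab_frame(n)
  print([(round(q["score"],2),unproj(n,q["pixel"][::-1],.092).round(4).tolist()) for q in bot.pinpoint(n,"thumb_plate")[:1]])
print(c2w(np.load("pose.npy"),[(-85,-38,92)]), bot.state()["clock"],bot.state()["force"])
E
```

```text
side barfront [0.01 0.5 ] meandiff 1.0
side box [ 0.51 -0.02] meandiff 0.5
side timer [0.51 0.49] meandiff 0.8
side marker [-0.01  0.55] meandiff 1.5
side petri [-0.04  0.07] meandiff 0.9
top bar [0.03 0.11] meandiff 1.1
top box [-0.01  0.02] meandiff 0.4
top timer [0.1  0.01] meandiff 1.7
top marker [-0.09  0.02] meandiff 1.9
top petri [-0.06 -0.01] meandiff 1.4
top bottle [ 0.08 -0.07] meandiff 2.3
plate travel 26.263709657825288
[(0.64, [0.4717, 0.123, 0.092])]
[(0.71, [0.6259, 0.0976, 0.092])]
[[0.47592257 0.1300584  0.092     ]] 12.675 [-0.0114437  -0.86917285  0.56973506]
```

```bash
python3 -c "
from cell import bot
print(bot.finish_job())"
```

```text
the job is handed in; nothing more can be done
None
```

I locked the lid and handed the job in after about 12.7 s of robot time. I pressed the catch bar to its stop with the left finger and slid along it while the right finger pushed the thumb plate. The push force jumped to about 27 N when the bolt reached its end. I then eased off and lifted straight up, and the catch sprang back.

**Last checks**
- **Bolt:** the top view gives 26.3 mm of plate travel, against 26 mm expected. The side view shows the bolt's end through the keeper loop.
- **Catch:** the bar looks the same as in the first pictures, so it is back up.
- **Bystanders:** the box, timer, marker, dish and bottle look unmoved (mean grey-level change of 2.3 or less).
- **Robot:** it ended clear of everything, with force readings at noise level (under 1 N).

**What disagreed**
- **Fingertip height:** the tips met the bar about 20 mm lower than the stated tool position implied, so I found the height by touch and from the side view instead.
- **Camera offset:** the two cameras' carrier fits differed by about 4 mm in y.
- **Plate detection at the end:** the side view's plate position was about 8 mm from where I computed it. The top view's was clearly wrong, on the lid. I relied on the pictures and my own measurement instead.
- **Shift readings:** some side-view shifts came out as 0.5 px. I took these as an artefact of the method, since the pictures barely differ there.

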